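# Hang a slide rack on the drying stand and close the keeper

### The job

Take the blue rack full of microscope slides by its hanger plate and, keeping it upright, hang it by the hole on the peg of the drying stand, then let go of it. Then swing the yellow keeper bar fully down across the end of the peg, so that the rack cannot slip off. Leave everything else on the bench where it stands.

Things in the scene. Friction and masses are not known exactly. Their poses are not given: they have to be found in the camera images.
- slide_rack: Blue slide rack, full of glass slides with orange ends, standing on the bench, 0.15 to 0.31 kg. A basket 50 (x) x 84 (y) x 43 mm tall carries in its middle an upright hanger plate, 10 mm thick (along x), 40 mm wide (y), top 150 mm above the underside. Looks the same from front and back. Origin: centre of its underside, z up; x starts within 0.45 rad of world x.
- rack_hole (a point): Centre of the round hole, 24 mm diameter, through the blue rack's hanger plate, 95 mm above the rack's underside. x is the hole's axis, z up.
- rack_grip (a point): Place to grip the blue rack: middle of the solid 43 mm of hanger plate above the hole, 135 mm above the rack's underside (40 mm above the hole's centre). Grip from above across the 10 mm thickness (rack's x). With the TCP here the fingertips stay clear above the hole.
- stand: Fixed drying stand: grey base 170 x 130 mm, drip tray 22 mm high, aluminium back plate (face at x = 0) with a level steel peg along -x (towards the robot within 0.35 rad), its axis 160 mm above the bench. But for the keeper nothing is over 166 mm high. Origin: on the bench under the peg's root at the back plate's face; z up, keeper's pivot on the -y side.
- peg_tip (a point): Centre of the peg's free end, 160 mm above the bench. Peg 12 mm diameter, 80 mm long; a black collar of 22 mm diameter covers the 30 mm next to the back plate, leaving 50 mm free for the hanger plate. Axes of the stand: +x runs along the peg from the tip to the back plate, z up.
- keeper_pivot (a point): Pivot of the keeper bar, at the peg's height, 50 mm to the stand's -y side of the peg's axis and 12 mm in front of the peg's tip (stand's -x), on the end of a dark rod of 12 mm diameter that runs from the back plate parallel to the peg. Axes of the stand.
- keeper_knob (a point): Centre of the red ball (18 mm diameter) on the free end of the keeper, 75 mm from the pivot.
- keeper (a joint): Angle of the keeper, a yellow bar 12 mm wide, 10 mm thick along the stand's x, swinging in the upright plane 12 mm before the peg's tip. 0 = closed: level across the peg's end, at its stop. Pi/2 = straight up; starts at 1.7 to 1.95, leaning away from the peg (-y). Stays where left; about 1 N at the ball moves it: push it from the -y side over towards the peg, then down.
- empty_rack: Bystander. Empty slide rack of the same shape (50 x 84 mm, 150 mm tall), all white, no slides. Origin: centre of its underside.
- reagent_bottle: Bystander. Round glass bottle with a green label and blue cap, 86 mm diameter, 190 mm tall. Origin: centre of its underside.
- beaker: Bystander. Grey plastic beaker, 80 mm diameter, 100 mm tall. Origin: centre of its underside.
- tip_box: Bystander. Orange box of pipette tips, 85 x 125 mm, 46 mm tall. Origin: centre of its underside.
- tube_block: Bystander. White block holding eight tubes with red caps, 70 x 160 mm, 110 mm tall. Origin: centre of its underside.
- tape_roll: Bystander. Small roll of paper tape lying flat, 60 mm diameter, 19 mm tall. Origin: centre of its underside.
- microtube_box: Bystander. Flat blue microtube tray, 65 x 95 mm, 24 mm tall. Origin: centre of its underside.

How it is judged:
On the way, in this order (a step that is already met when the one before it is completed fails the run):
1. the blue rack hangs by its hole on the peg and has been let go (x of rack_hole in the frame of peg_tip between 0.006 and 0.055 m and y of rack_hole in the frame of peg_tip between -0.006 and 0.006 m and z of rack_hole in the frame of peg_tip between -0.01 and -0.001 m and angle between slide_rack's own z axis and vertical below 0.2 rad and contact force between slide_rack and the fingers below 0.1 N and linear speed of slide_rack below 0.03 m/s), for 0.2 s.
2. the keeper is closed across the end of the peg (value of joint keeper below 0.12 rad), for 0.2 s.
At the end, for the whole second after the job is handed in: The blue rack hangs at rest (under 30 mm/s) and upright (within 0.2 rad) on the peg, released: the hole's centre lies 6 to 55 mm behind the peg's tip, within 6 mm sideways of the peg's axis and 1 to 10 mm below it. The keeper is down (under 0.12 rad from level) (all of step 1 and value of joint keeper between -0.1 and 0.12 rad); the robot touches nothing.
It fails at once if the blue rack is tipped by more than 0.6 rad, spilling its slides (angle between slide_rack's own z axis and vertical above 0.6 rad).
It fails at once if a bystander is moved by more than 30 mm (distance of any of empty_rack, reagent_bottle, beaker, tip_box, tube_block, tape_roll, microtube_box from where it was at the start of the episode above 0.03 m).
It also fails if it takes over 54 s, if anything falls off the work surface, if the arm or the gripper's body presses on something with over 40 N, if the wrist force passes 120 N, or if a joint passes its speed limit or range.

### The arm

A 6-joint arm with a two-finger parallel gripper is mounted at the origin on the work surface. World frame = base frame: x ahead of the robot, y to its left, z up, the work surface at z = 0. Lengths are in m, angles in rad, forces in N, time in s.
With the tool pointing down it reaches from about 0.4 to 0.825 m from the base axis. Payload 7 kg.
Tool frame: the origin (TCP) lies between the finger pads, 19 mm behind the fingertips; this is the grasp point; z points along the fingers, y is the direction in which the jaws open and shut (so a half turn about z gives the same grasp; the last joint's range is limited). The gripper opens to 88 mm and grips with 3 to 60 N. Pads are 19 mm wide; open, the fingers measure 130 mm over their backs; the gripper's body (78 mm by 193 mm) begins 47 mm behind the grasp point.
Start: joints at [1.504, 0.359, 0.012, 0, -1.224, -0.288], TCP at [0.235, 0.633, 0.245] pointing down, gripper open.
Joint ranges: [-3.07, 3.07], [-1.43, 2.12], [-1.02, 1.25], [-3.03, 1.67], [-3.05, -0], [-3.03, 3.03]. Speed limits (rad/s): [2.39, 2.39, 3.01, 3.14, 3.14, 3.14].

### API

Orientations are given as [roll, pitch, yaw] about the fixed x, y, z axes, in that order (R = Rz(yaw) Ry(pitch) Rx(roll)).
In Python, from station import arm gives the robot as it stands.
- The arm moves only by the tool move_arm, never from a script. Its argument "deltas" is a list of rows, each a list of 6 numbers: the shift along the world's x, y, z in mm, then the turn, a rotation vector about the world's x, y, z in degrees. In form: [[tx, ty, tz, ax, ay, az], ...]. A call has exactly 5 rows; each row shifts and turns the commanded pose from where the row before left it; what a row does not reach is not made up. A row lasts 1/12 s, in which the tool goes at most 41.7 mm and 7.16 degrees, less where a joint would pass 70% of its speed; a pose out of reach is approached as far as the arm can. A call with a gripper value outside its range is refused whole. "claw" is the closure in counts, from 0 (fully open) to 255 (shut), set as the call begins (left out, the last holds). The fingers move at their own pace and stop on an object; "squeeze" is the grip in N (left out, the last holds). Time passes only in rows, so rows that do not move let the fingers close, or fill a call up. It gives the time, the measured TCP pose, the force and the opening at its end, in the units of the state.
- arm.get_state(): the state, without advancing time (a new reading comes with each control period).
- arm.grab_frame(name): name is "side" or "top" or "wrist"; returns the picture (384x512x3 uint8, red, green, blue); there is no depth.
- arm.calibration(name): a dict with "intrinsics" (3x3 intrinsics, pixels), "T" (4x4, takes a point from camera to world coordinates); the wrist camera has in their place "mount" (4x4, takes a point from camera to tool coordinates, whose origin is the TCP and whose axes are the flange's). Camera axes: x right, y up, looking along -z (the intrinsics and any distortion apply to the point x, -y, -z); pixel columns grow to the right and rows downward; lengths in m; the calibration is good to about 2 mm. A picture is of the moment at which its call begins: read the wrist's pose just before it. calibration takes no time and is no camera call.
- arm.job_done(): hands the job in, once; it reports no verdict.
Trained networks look in the newest picture that a camera, given by its name, has taken for a name from the list of things; names that differ only in an ending like _2 or _b are one class to them, and where a whole thing is asked for, a point or a joint stands for the part that bears it (a point fixed in the world has none). Each returns a list of dicts, best first, with "score" (0 to 1); they miss things now and then, are a little off and sometimes report something else, mostly with a low value. They report only what shows in the picture. A call takes as long as a camera call.
- arm.spot_in(thing, camera): "xy" ([column, row] in pixels, amid what is visible of it).
- arm.masks_of(thing, camera): "pixels" (384x512 bool, what is visible of it) and "xy" ([column, row] in pixels, amid what is visible of it).
- arm.spot_point(thing, camera): "xy" ([column, row] in pixels: a listed point, or the origin of a listed thing).
The state is a dict: "t": time; "q": joint angles; "qd": joint speeds; "joint_efforts": joint torques, N m; "eef_pos": TCP position; "ee_rot": TCP orientation; "force": force on the tool from outside, world axes, zero at the start; "moment": the same for the moment, N m; "width": finger opening in m.
Only numpy, scipy, OpenCV 4.12 (cv2) and the standard library are available. Lean on these libraries where they do the work, as an engineer would, in place of code of your own. Each camera call takes 0.05 s, during which the arm holds its last target. There are 200 camera calls.

## Working session

There is one attempt and no reset: what is moved stays moved. The work goes in short steps, Python scripts to look and compute and a tool call to move; the robot and the scene stay as the last step left them, time stands still between calls to the robot, and variables do not carry over. Pictures are saved under pics/ and viewed, about 8 in all and at most 12, crops included, and the job is handed in when it is done.

Besides the shell and the picture viewer there is one more tool, called after "Emit:" as name(argument=value, ...) on one line, values as JSON. move_arm: Moves the arm, as the interface text tells. Its arguments: {"type":"object","properties":{"deltas":{"type":"array","items":{"type":"array","items":{"type":"number"}}},"claw":{"type":"number"},"squeeze":{"type":"number"}},"required":["deltas"]}

```bash
ls; mkdir -p pics; python3 - <<'E'
from station import arm
import cv2,numpy as np
s=arm.get_state();print(s['t'],s['eef_pos'],s['ee_rot'],s['width'])
ims=[]
for c in('side','top'):
    im=arm.grab_frame(c);ims.append(im)
    k=arm.calibration(c);print(c,np.round(k['intrinsics'],1).tolist(),np.round(k['T'],3).tolist(),[x for x in k if x not in('intrinsics','T')])
    for th in('rack_hole','rack_grip','slide_rack','peg_tip','keeper_pivot','keeper_knob','stand'):
        print(th,[(np.round(d['xy'],1).tolist(),round(d['score'],2)) for d in arm.spot_point(th,c)[:2]])
    cv2.imwrite(f'pics/{c}0.png',im[:,:,::-1])
print(arm.calibration('wrist'))
E
```

```text
pics
0.0 [0.23437923 0.63252267 0.24444823] [ 3.13997643e+00 -1.40135694e-04 -3.54944274e-01] 0.08796258739083826
side [[405.1, 0.0, 252.9], [0.0, 405.1, 189.5], [0.0, 0.0, 1.0]] [[-0.845, 0.403, -0.352, 0.241], [-0.535, -0.642, 0.55, 0.718], [-0.004, 0.653, 0.757, 0.945], [0.0, 0.0, 0.0, 1.0]] []
rack_hole [([248.8, 277.3], 0.86)]
rack_grip [([251.4, 263.5], 0.85), ([247.7, 205.4], 0.39)]
slide_rack [([252.7, 295.1], 0.94)]
peg_tip [([342.0, 123.1], 0.73)]
keeper_pivot [([348.2, 113.1], 0.6)]
keeper_knob [([357.8, 95.4], 0.68)]
stand [([311.9, 159.8], 0.6), ([177.6, 343.2], 0.46)]
top [[352.6, 0.0, 256.6], [0.0, 352.6, 194.6], [0.0, 0.0, 1.0]] [[-0.022, 0.994, -0.107, 0.499], [-0.999, -0.025, -0.023, 0.108], [-0.026, 0.107, 0.994, 1.179], [0.0, 0.0, 0.0, 1.0]] []
rack_hole [([379.2, 224.4], 0.72), ([193.7, 231.1], 0.66)]
rack_grip [([191.2, 232.4], 0.86)]
slide_rack [([198.0, 232.2], 0.77)]
peg_tip [([374.2, 221.5], 0.82)]
keeper_pivot [([395.4, 225.3], 0.87)]
keeper_knob [([409.9, 225.4], 0.51)]
stand [([189.4, 234.1], 0.26)]
{'intrinsics': array([[333.55089552,   0.        , 253.00455968],
       [  0.        , 333.55089552, 193.47381716],
       [  0.        ,   0.        ,   1.        ]]), 'mount': array([[ 4.64484005e-04,  9.68496880e-01,  2.49025256e-01,
         6.64506628e-02],
       [ 9.99999780e-01, -5.67568052e-04,  3.42149971e-04,
         1.33592040e-03],
       [ 4.72709959e-04,  2.49025043e-01, -9.68496931e-01,
        -1.38856058e-01],
       [ 0.00000000e+00,  0.00000000e+00,  0.00000000e+00,
         1.00000000e+00]])}
```

View pics/side0.png

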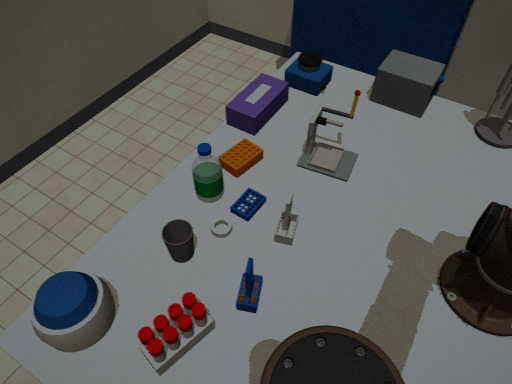

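View pics/top0.png

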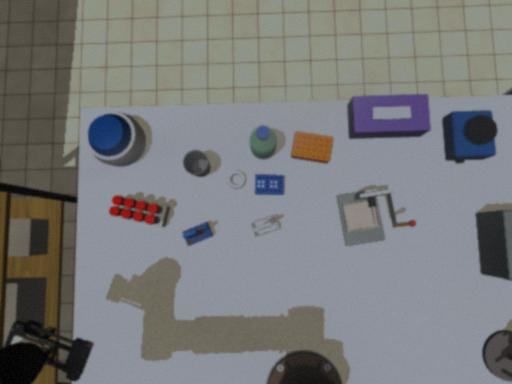

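```bash
cat > h.py <<'E'
from station import arm
import numpy as np,cv2
from scipy.spatial.transform import Rotation as R
def cam(c):
    k=arm.calibration(c)
    if c!='wrist': return k['intrinsics'],k['T']
    s=arm.get_state();T=np.eye(4);T[:3,:3]=R.from_euler('xyz',s['ee_rot']).as_matrix();T[:3,3]=s['eef_pos']
    return k['intrinsics'],T@k['mount']
def ray(KT,xy):
    K,T=KT;d=np.linalg.inv(K)@[xy[0],xy[1],1];d=T[:3,:3]@[d[0],-d[1],-d[2]]
    return T[:3,3],d/np.linalg.norm(d)
def tri(rays):
    A=np.zeros((3,3));b=np.zeros(3)
    for o,d in rays:
        P=np.eye(3)-np.outer(d,d);A+=P;b+=P@o
    p=np.linalg.solve(A,b)
    return p,[np.linalg.norm((np.eye(3)-np.outer(d,d))@(p-o)) for o,d in rays]
def atz(KT,xy,z):
    o,d=ray(KT,xy);return o+d*(z-o[2])/d[2]
def proj(KT,p):
    K,T=KT;c=T[:3,:3].T@(np.asarray(p)-T[:3,3]);u=K@[c[0],-c[1],-c[2]];return u[:2]/u[2]
E
python3 - <<'E'
from h import *
S,T=cam('side'),cam('top')
for n,a,b,z in [('hole',(248.8,277.3),(193.7,231.1),.095),('grip',(251.4,263.5),(191.2,232.4),.135),('org',(252.7,295.1),(198,232.2),0),('tip',(342,123.1),(374.2,221.5),.16),('piv',(348.2,113.1),(395.4,225.3),.16),('knob',(357.8,95.4),(409.9,225.4),.23)]:
    p,e=tri([ray(S,a),ray(T,b)]);print(n,p.round(4),np.round(e,4),atz(S,a,z).round(4),atz(T,b,z).round(4))
E
```

```text
hole [0.5052 0.3304 0.0835] [0.0025 0.0025] [0.4994 0.3346 0.095 ] [0.5075 0.3291 0.095 ]
grip [0.5009 0.3254 0.1438] [0.0028 0.0028] [0.5011 0.32   0.135 ] [0.5035 0.3284 0.135 ]
org [0.4985 0.3312 0.0013] [0.0063 0.0063] [ 0.493   0.3284 -0.    ] [0.5043 0.3341 0.    ]
tip [ 0.5199 -0.2011  0.1693] [0.0029 0.0029] [ 0.5207 -0.2135  0.16  ] [ 0.5228 -0.2029  0.16  ]
piv [ 0.5155 -0.2562  0.1706] [0.0054 0.0054] [ 0.524  -0.2667  0.16  ] [ 0.5107 -0.2622  0.16  ]
knob [ 0.5094 -0.2768  0.2245] [0.0007 0.0007] [ 0.508  -0.2689  0.23  ] [ 0.5087 -0.2749  0.23  ]
```

The side and top pictures both show the blue rack (side ≈250,285; top ≈198,232). The white rack is at top ≈267,225, and the stand at top ≈362,215 with its red knob at 412,223. The path at about 0.3 m height is free.

Emit:
move_arm(deltas=[[26, -29, 8, 0, 0, -5.2], [27, -30, 8, 0, 0, -5.2], [27, -30, 6, 0, 0, -5.2], [27, -30, 6, 0, 0, -5.2], [27, -30, 6, 0, 0, -5.2]])

```text
t: 1.22
eef_pos: [0.3693, 0.4824, 0.2799]
ee_rot: [-3.141, 0.0, -0.812]
force: [0.8, 1.5, -0.0]
width: 0.0879
```

Emit:
move_arm(deltas=[[27, -30, 5, 0, 0, -5.2], [27, -30, 5, 0, 0, -5.2], [27, -30, 5, 0, 0, -5.2], [27, -30, 5, 0, 0, -5.2], [20, -20, 0, 0, 0, -5.2]])

```text
t: 1.63
eef_pos: [0.4984, 0.3415, 0.301]
ee_rot: [-3.14, 0.001, -1.268]
force: [0.7, 0.2, 0.4]
width: 0.0881
```

```bash
python3 - <<'E'
from h import *
s=arm.get_state();print(s['t'],s['eef_pos'],s['ee_rot'],s['q'],np.abs(s['qd']).max())
W=cam('wrist');im=arm.grab_frame('wrist')
for th in('rack_hole','rack_grip','slide_rack'):
    for d in arm.spot_point(th,'wrist')[:2]: print(th,np.round(d['xy'],1),round(d['score'],2),atz(W,d['xy'],dict(rack_hole=.095,rack_grip=.135,slide_rack=0)[th]).round(4))
cv2.imwrite('pics/w1.png',im[:,:,::-1])
m=arm.masks_of('slide_rack','wrist')[0]['pixels'].astype(np.uint8);print(cv2.minAreaRect(cv2.findNonZero(m)))
np.save('m1.npy',m)
E
```

```text
1.6333 [0.49837099 0.34151332 0.30098856] [-3.13958236e+00  5.87849147e-04 -1.26774411e+00] [ 9.24255607e-01  2.11316562e-01 -6.59986019e-02  7.19885267e-04
 -1.29150437e+00 -6.21401755e-01] 0.5651738352921816
rack_hole [253.2 165.5] 0.78 [0.5003 0.3328 0.095 ]
rack_grip [251.9 171.8] 0.58 [0.5017 0.3323 0.135 ]
slide_rack [254.8 153.7] 0.74 [0.4982 0.3326 0.    ]
((254.65713500976562, 158.85618591308594), (76.43032836914062, 41.64089584350586), 86.18592071533203)
```

View pics/w1.png

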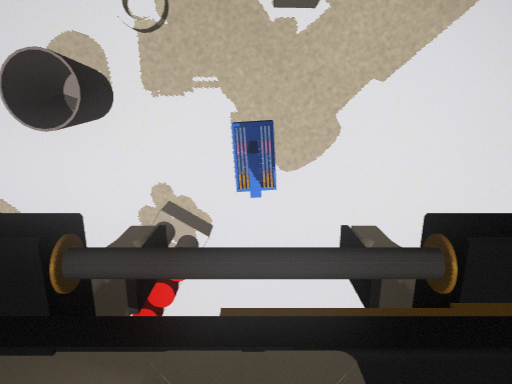

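The wrist picture shows the rack's basket with top edges running (233,122)-(237,191) and (272,120)-(276,190). The plate's top end is near (256,197), and the jaws line up within a few degrees.

```bash
python3 - <<'E'
from h import *
s=arm.get_state();print(s['t'],s['eef_pos'],s['ee_rot'],np.abs(s['qd']).max())
W=cam('wrist');im=arm.grab_frame('wrist')
pts={}
for th in('rack_hole','rack_grip','slide_rack'):
    for d in arm.spot_point(th,'wrist')[:1]: print(th,np.round(d['xy'],1),round(d['score'],2),atz(W,d['xy'],dict(rack_hole=.095,rack_grip=.135,slide_rack=0)[th]).round(4))
# blue outline by colour
b=im.astype(int);m=((b[:,:,2]>b[:,:,0]+40)&(b[:,:,2]>70)).astype(np.uint8);m[:100]=0;m[205:]=0;m[:,:200]=0;m[:,320:]=0
L=[];Rr=[]
for r in range(128,185,3):
    c=np.nonzero(m[r])[0]
    if len(c): L.append(atz(W,(c[0],r),.043)[:2]);Rr.append(atz(W,(c[-1],r),.043)[:2])
for X in(L,Rr):
    X=np.array(X);v=cv2.fitLine(X.astype(np.float32),cv2.DIST_HUBER,0,1e-4,1e-4).ravel();print('edge',v, 'yaw of rack x',np.arctan2(-v[0],v[1]) if v[1]>0 else np.arctan2(v[0],-v[1]))
print('mid',(np.mean(L,0)+np.mean(Rr,0))/2,np.linalg.norm(np.mean(L,0)-np.mean(Rr,0)))
for r in range(186,204,2):
    c=np.nonzero(m[r])[0]
    if len(c): print(r,c[0],c[-1],atz(W,((c[0]+c[-1])/2,r),.15)[:2].round(4))
cv2.imwrite('pics/w1c.png',cv2.resize(im[100:210,200:310,::-1],None,fx=5,fy=5))
E
```

```text
1.8833 [0.49649263 0.34381562 0.29927116] [ 3.14145142e+00  9.53702100e-05 -1.26222434e+00] 0.02368123534628936
rack_hole [253.3 165.3] 0.62 [0.4981 0.3344 0.095 ]
rack_grip [252.6 169.4] 0.78 [0.4997 0.3318 0.135 ]
slide_rack [253.9 150.3] 0.86 [0.4984 0.3304 0.    ]
edge [ 0.35141823 -0.93621856  0.520399    0.3447109 ] yaw of rack x 0.35908553
edge [ 0.37112224 -0.92858404  0.47710857  0.32417807] yaw of rack x 0.38021728
mid [0.49986292 0.33144081] 0.04777061314706944
186 235 275 [0.4939 0.3428]
188 235 270 [0.4955 0.3452]
190 248 259 [0.4941 0.3466]
192 248 259 [0.4935 0.3484]
194 248 259 [0.493  0.3501]
```

Emit:
move_arm(deltas=[[2, -6, -36, 0, 0, 2], [1, -6, -38, 0, 0, 1.5], [0, 0, -38, 0, 0, 0], [0, 0, -32, 0, 0, 0], [0, 0, -20, 0, 0, 0]], claw=0)

```text
t: 2.5
eef_pos: [0.4976, 0.3313, 0.1318]
ee_rot: [3.138, -0.001, -1.2]
force: [-0.5, -0.2, 0.3]
width: 0.0878
```

Emit:
move_arm(deltas=[[0, 0, 0, 0, 0, 0], [0, 0, 0, 0, 0, 0], [0, 0, 0, 0, 0, 0], [0, 0, 0, 0, 0, 0], [0, 0, 0, 0, 0, 0]], claw=255, squeeze=30)

```text
t: 2.92
eef_pos: [0.5001, 0.3329, 0.1373]
ee_rot: [-3.139, 0.001, -1.201]
force: [-0.3, -0.1, -0.7]
width: 0.0599
```

Emit:
move_arm(deltas=[[0, 0, 0, 0, 0, 0], [0, 0, 0, 0, 0, 0], [0, 0, 0, 0, 0, 0], [0, 0, 0, 0, 0, 0], [0, 0, 0, 0, 0, 0]])

```text
t: 3.33
eef_pos: [0.4995, 0.3319, 0.1355]
ee_rot: [-3.142, 0.0, -1.201]
force: [0.3, 0.2, 0.1]
width: 0.0266
```

Emit:
move_arm(deltas=[[0, 0, 0, 0, 0, 0], [0, 0, 0, 0, 0, 0], [0, 0, 0, 0, 0, 0], [0, 0, 0, 0, 0, 0], [0, 0, 0, 0, 0, 0]])

```text
t: 3.75
eef_pos: [0.4994, 0.3319, 0.1352]
ee_rot: [3.141, -0.0, -1.201]
force: [-0.6, -0.1, -1.2]
width: 0.0098
```

Emit:
move_arm(deltas=[[0, 0, 5, 0, 0, 0], [0, 0, 20, 0, 0, 0], [0, 0, 35, 0, 0, 0], [0, 0, 40, 0, 0, 0], [0, 0, 40, 0, 0, 0]])

```text
t: 4.17
eef_pos: [0.4989, 0.3313, 0.2765]
ee_rot: [3.14, -0.001, -1.201]
force: [1.6, 0.6, -2.6]
width: 0.0097
```

Emit:
move_arm(deltas=[[0, -10, 40, 0, 0, 0], [0, -20, 30, 0, 0, 0], [-2, -30, 20, 0, 0, -2], [-4, -35, 0, 0, 0, -2], [-5, -35, 0, 0, 0, -2]])

```text
t: 4.58
eef_pos: [0.4883, 0.2011, 0.3668]
ee_rot: [-3.14, 0.001, -1.307]
force: [0.6, -0.1, -2.6]
width: 0.0095
```

Emit:
move_arm(deltas=[[5, -35, 0, 0, 0, -2], [8, -40, 0, 0, 0, -2], [8, -40, 0, 0, 0, -2], [8, -40, 0, 0, 0, -2], [8, -40, 0, 0, 0, -2]])

```text
t: 5.0
eef_pos: [0.5249, 0.0051, 0.3658]
ee_rot: [-3.141, 0.0, -1.482]
force: [0.4, -0.2, -2.4]
width: 0.0098
```

Emit:
move_arm(deltas=[[5, -40, 0, 0, 0, -1], [2, -35, 0, 0, 0, 0], [0, -20, 0, 0, 0, 0], [0, 0, 0, 0, 0, 0], [0, 0, 0, 0, 0, 0]])

```text
t: 5.42
eef_pos: [0.532, -0.0893, 0.3651]
ee_rot: [3.141, 0.0, -1.501]
force: [-0.3, -0.4, -3.1]
width: 0.0101
```

```bash
python3 - <<'E'
from h import *
s=arm.get_state();print(s['t'],s['eef_pos'],s['ee_rot'],s['q'],np.abs(s['qd']).max())
W=cam('wrist');im=arm.grab_frame('wrist')
cv2.imwrite('pics/w2.png',im[:,:,::-1])
for th,z in dict(peg_tip=.16,keeper_pivot=.16,keeper_knob=.23,stand=0,rack_hole=s['eef_pos'][2]-.04).items():
    for d in arm.spot_point(th,'wrist')[:1]: print(th,np.round(d['xy'],1),round(d['score'],2),atz(W,d['xy'],z).round(4))
np.savez('w2.npz',K=W[0],T=W[1])
E
```

```text
5.4167 [ 0.53201507 -0.08927066  0.36514423] [ 3.14075713e+00  2.50060846e-04 -1.50068984e+00] [ 1.96997067e-01  7.80592214e-02 -8.24984458e-02 -3.58349587e-04
 -1.41103583e+00 -1.26833324e-01] 0.0378682542040894
peg_tip [277.3  56. ] 0.81 [ 0.5159 -0.2066  0.16  ]
stand [213.7  74.4] 0.82 [ 0.5949 -0.1988  0.    ]
rack_hole [254.7 230.4] 0.82 [ 0.5303 -0.0893  0.3251]
```

View pics/w2.png

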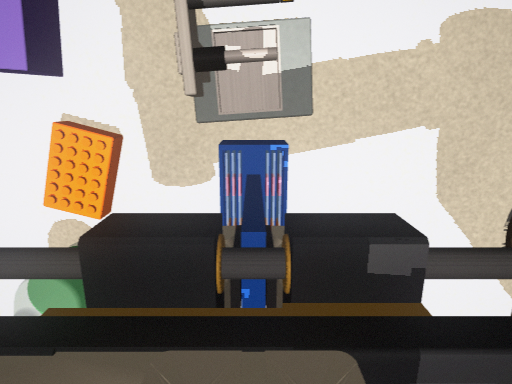

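The peg with its black collar lies at about (195,60)-(277,55), with the tip at (277,55). The rack is held straight and the keeper is just out of view. A second view 60 mm further on will show it.

Emit:
move_arm(deltas=[[0, -20, 0, 0, 0, 0], [0, -25, 0, 0, 0, 0], [0, -15, 0, 0, 0, 0], [0, 0, 0, 0, 0, 0], [0, 0, 0, 0, 0, 0]])

```text
t: 6.13
eef_pos: [0.5325, -0.148, 0.3652]
ee_rot: [3.141, 0.0, -1.499]
force: [0.5, 0.3, -2.7]
width: 0.0098
```

```bash
python3 - <<'E'
from h import *
s=arm.get_state();print(s['t'],s['eef_pos'],s['ee_rot'],np.abs(s['qd']).max())
W=cam('wrist');im=arm.grab_frame('wrist')
cv2.imwrite('pics/w3.png',im[:,:,::-1])
cv2.imwrite('pics/w3c.png',cv2.resize(im[0:170,150:350,::-1],None,fx=3.5,fy=3.5,interpolation=cv2.INTER_CUBIC))
for th,z in dict(peg_tip=.16,keeper_pivot=.16,keeper_knob=.23,stand=0).items():
    for d in arm.spot_point(th,'wrist')[:1]: print(th,np.round(d['xy'],1),round(d['score'],2),atz(W,d['xy'],z).round(4))
np.savez('w3.npz',K=W[0],T=W[1])
E
```

```text
6.1333 [ 0.53251255 -0.14802098  0.36519685] [ 3.14128865e+00  1.48943727e-04 -1.49853351e+00] 0.017371160621034443
peg_tip [273.3 118.2] 0.69 [ 0.5155 -0.2068  0.16  ]
keeper_pivot [285.9  62.9] 0.91 [ 0.5079 -0.2598  0.16  ]
keeper_knob [289.3  16.8] 0.6 [ 0.5144 -0.2831  0.23  ]
stand [210.3 115.8] 0.94 [ 0.5983 -0.1995  0.    ]
```

View pics/w3c.png

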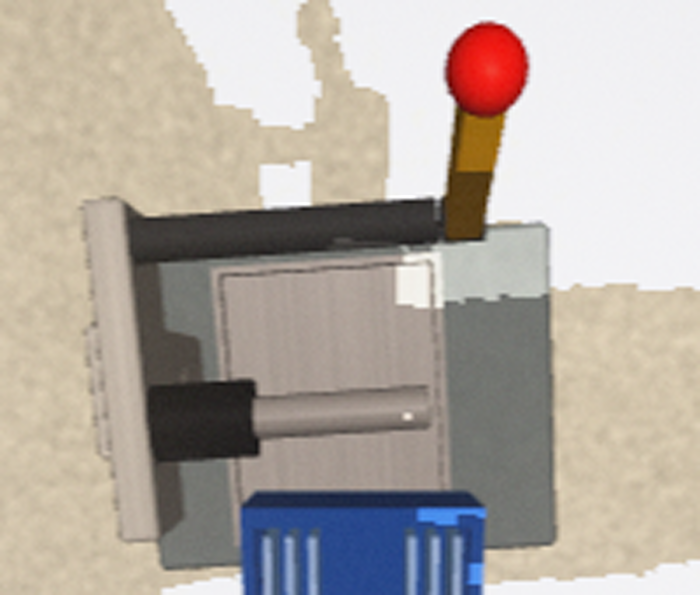

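The crop shows the peg axis from (258,417) to its tip at (430,408). The keeper's rod ends at (437,223) and the red ball is at (487,69).

```bash
python3 - <<'E'
from h import *
L=lambda f:(np.load(f)['K'],np.load(f)['T'])
A,B=L('w2.npz'),L('w3.npz')
p=lambda x,y:(150+(x+.5)/3.5-.5,(y+.5)/3.5-.5)
t=p(430,408);c=p(258,417);k=p(487,69)
print('tri tip A,B',tri([ray(A,(277.5,55.2)),ray(B,t)]),'with top/side',tri([ray(A,(277.5,55.2)),ray(B,t),ray(cam('top'),(374.2,221.5)),ray(cam('side'),(342,123.1))]))
tip=atz(B,t,.16);col=atz(B,c,.16);print(tip,col,np.linalg.norm(col-tip),'yaw',np.arctan2(*(col-tip)[[1,0]]))
r0,r1=atz(B,p(437,223),.16),atz(B,p(140,240),.16);print('rod',r0,r1,np.arctan2(*(r1-r0)[[1,0]]))
print('knob tri',tri([ray(B,k),ray(cam('top'),(411.5,223)),ray(cam('side'),(357.5,93))]),atz(B,k,.23))
th=np.arctan2(*(r1-r0)[[1,0]]);ex=np.array([np.cos(th),np.sin(th)]);ey=np.array([-ex[1],ex[0]])
print('pivot',tip[:2]-.012*ex-.05*ey)
E
```

```text
tri tip A,B (array([ 0.51558813, -0.20855685,  0.15135045]), [np.float64(0.00033442403853331954), np.float64(0.0003344240385336684)]) with top/side (array([ 0.51854467, -0.2059538 ,  0.16482346]), [np.float64(0.0025531682059759396), np.float64(0.003399283980461213), np.float64(0.006052047643359967), np.float64(0.0011546325598115702)])
[ 0.5164377  -0.20872952  0.16      ] [ 0.56557391 -0.20262081  0.16      ] 0.04951447608475435 yaw 0.12368741219061516
rod [ 0.51885368 -0.2585446   0.16      ] [ 0.6006487  -0.24813827  0.16      ] 0.12654459331451107
knob tri (array([ 0.51446164, -0.2812051 ,  0.22819631]), [np.float64(0.0005545299983499369), np.float64(0.001050457919389729), np.float64(0.000658949770974786)]) [ 0.51460716 -0.28134232  0.23      ]
pivot [ 0.51084401 -0.2598442 ]
```

```bash
python3 - <<'E'
from h import *
B=(np.load('w3.npz')['K'],np.load('w3.npz')['T'])
p=lambda x,y:(150+(x+.5)/3.5-.5,(y+.5)/3.5-.5)
tcp=np.array([.5325,-.1480]);th=.0723
ex=np.array([np.cos(th),np.sin(th)]);ey=np.array([-ex[1],ex[0]])
for q,z in((p(365,507),.273),(p(243,507),.273),(p(485,509),.273),(p(365,493),.230)):
    d=atz(B,q,z)[:2]-tcp;print('rim',d@ex,d@ey)
d=.0723;th=.125
ex=np.array([np.cos(th),np.sin(th)])
for x in(-.055,.028): print(x,np.array([.516,-.2085])+x*ex)
E
```

```text
rim -0.0013492013843382374 -0.043130756948361534
rim 0.022671920107166697 -0.04312285012142194
rim -0.024991542067433252 -0.04274649030112865
rim -0.0015060333408325164 -0.041802039386846256
-0.055 [ 0.46142913 -0.21535711]
0.028 [ 0.54378153 -0.20500911]
```

Emit:
move_arm(deltas=[[-22, -15, 0, 0, 0, 1], [-25, -15, 0, 0, 0, 1], [-24, -20, 0, 0, 0, 1], [0, -17, -20, 0, 0, 0], [0, 0, -35, 0, 0, 0]])

```text
t: 6.8
eef_pos: [0.4627, -0.2172, 0.3144]
ee_rot: [-3.133, -0.004, -1.445]
force: [2.9, -0.8, -3.6]
width: 0.0096
```

Emit:
move_arm(deltas=[[0, 0, -37, 0, 0, 0], [0, 0, -37, 0, 0, 0], [0, 0, -25, 0, 0, 0], [0, 0, -10, 0, 0, 0], [0, 0, 0, 0, 0, 0]])

```text
t: 7.22
eef_pos: [0.4604, -0.2146, 0.1994]
ee_rot: [3.137, 0.001, -1.445]
force: [0.0, -0.6, -2.4]
width: 0.01
```

Emit:
move_arm(deltas=[[0, 0, 0, 0, 0, 0], [0, 0, 0, 0, 0, 0], [0, 0, 0, 0, 0, 0], [0, 0, 0, 0, 0, 0], [0, 0, 0, 0, 0, 0]])

```text
t: 7.63
eef_pos: [0.462, -0.2151, 0.2024]
ee_rot: [-3.14, -0.0, -1.446]
force: [0.5, -0.2, -2.4]
width: 0.0098
```

```bash
python3 - <<'E'
from h import *
s=arm.get_state();print(s['t'],s['eef_pos'],s['ee_rot'],s['force'],np.abs(s['qd']).max())
t=cam('top');S=cam('side')
a=arm.grab_frame('side');b=arm.grab_frame('wrist')
f=lambda im:cv2.resize(im,None,fx=4,fy=4,interpolation=cv2.INTER_CUBIC)
cv2.imwrite('pics/s4.png',np.hstack([f(a[70:200,285:385]),f(b[60:190,200:300])])[:,:,::-1])
print('rack_hole',[(d['xy'],d['score']) for d in arm.spot_point('rack_hole','side')[:2]],'expected',proj(S,s['eef_pos']-[0,0,.04]),'peg tip exp',proj(S,[.516,-.2085,.16]))
E
```

```text
7.6333 [ 0.46200442 -0.21508723  0.20241945] [-3.13974362e+00 -4.24409419e-04 -1.44552980e+00] [ 0.48387116 -0.23239663 -2.44658738] 0.008377896197772801
rack_hole [([309.1, 156.4], 0.57), ([361.3, 128.7], 0.55)] expected [360.87771931 129.07472426] peg tip exp [342.75948029 124.56580697]
```

View pics/s4.png

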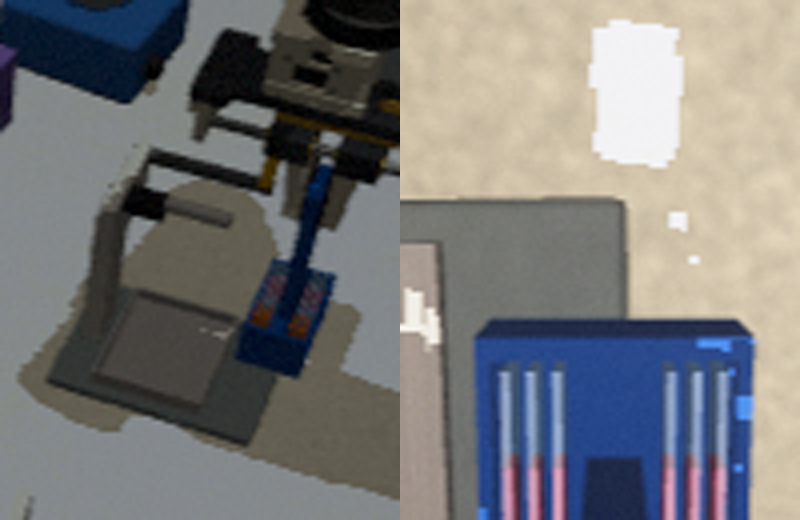

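The side crop shows the plate in front of the peg. The tip is seen at about (230,219), which is where the estimate puts it, and the rack hangs upright. Inserting slowly now.

Emit:
move_arm(deltas=[[8, 1, -1.5, 0, 0, 0], [10, 1.3, 0, 0, 0, 0], [10, 1.3, 0, 0, 0, 0], [10, 1.2, 0, 0, 0, 0], [8, 1, 0, 0, 0, 0]])

```text
t: 8.2
eef_pos: [0.5092, -0.2091, 0.1996]
ee_rot: [3.141, -0.0, -1.445]
force: [0.3, -0.7, -2.8]
width: 0.0099
```

Emit:
move_arm(deltas=[[8, 1, 0, 0, 0, 0], [8, 1, 0, 0, 0, 0], [8, 1, 0, 0, 0, 0], [8, 1, 0, 0, 0, 0], [4, 0.5, 0, 0, 0, 0]])

```text
t: 8.62
eef_pos: [0.5447, -0.2046, 0.1997]
ee_rot: [-3.142, -0.0, -1.445]
force: [0.5, 0.4, -2.7]
width: 0.01
```

Emit:
move_arm(deltas=[[0, 0, -2, 0, 0, 0], [0, 0, -1.5, 0, 0, 0], [0, 0, -1, 0, 0, 0], [0, 0, 0, 0, 0, 0], [0, 0, 0, 0, 0, 0]])

```text
t: 9.03
eef_pos: [0.5431, -0.2049, 0.1954]
ee_rot: [3.142, -0.0, -1.446]
force: [0.4, 0.4, -2.8]
width: 0.01
```

```bash
python3 - <<'E'
from h import *
s=arm.get_state();print(s['t'],s['eef_pos'],s['force'])
a=arm.grab_frame('side');b=arm.grab_frame('wrist')
f=lambda im:cv2.resize(im,None,fx=4,fy=4,interpolation=cv2.INTER_CUBIC)
cv2.imwrite('pics/s5.png',np.hstack([f(a[70:200,285:385]),f(b[60:190,200:300])])[:,:,::-1])
E
```

```text
9.0333 [ 0.5431491  -0.20485676  0.19541118] [ 0.38615324  0.37746191 -2.81380346]
```

View pics/s5.png

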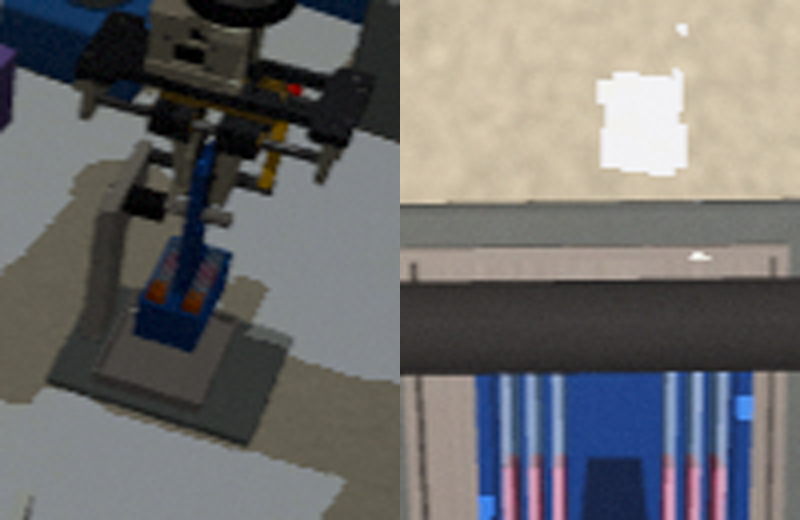

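The plate is on the peg, and the peg's tip shows in front of it at about (222,218). I'll lower until the peg takes the weight.

Emit:
move_arm(deltas=[[0, 0, -0.7, 0, 0, 0], [0, 0, -0.7, 0, 0, 0], [0, 0, 0, 0, 0, 0], [0, 0, 0, 0, 0, 0], [0, 0, 0, 0, 0, 0]])

```text
t: 9.55
eef_pos: [0.5435, -0.2048, 0.1941]
ee_rot: [-3.142, -0.0, -1.446]
force: [-0.6, 0.3, -1.6]
width: 0.01
```

Emit:
move_arm(deltas=[[0, 0, -0.7, 0, 0, 0], [0, 0, 0, 0, 0, 0], [0, 0, 0, 0, 0, 0], [0, 0, 0, 0, 0, 0], [0, 0, 0, 0, 0, 0]])

```text
t: 9.97
eef_pos: [0.5436, -0.2048, 0.1939]
ee_rot: [-3.141, -0.0, -1.445]
force: [-2.5, 1.1, 4.7]
width: 0.01
```

Emit:
move_arm(deltas=[[0, 0, 0, 0, 0, 0], [0, 0, 0, 0, 0, 0], [0, 0, 0, 0, 0, 0], [0, 0, 0, 0, 0, 0], [0, 0, 0, 0, 0, 0]], claw=130)

```text
t: 10.38
eef_pos: [0.5435, -0.2048, 0.1931]
ee_rot: [3.141, 0.0, -1.446]
force: [-0.8, -0.7, 0.2]
width: 0.0376
```

Emit:
move_arm(deltas=[[0, 0, 0, 0, 0, 0], [0, 0, 10, 0, 0, 0], [0, 0, 30, 0, 0, 0], [0, 0, 40, 0, 0, 0], [0, 0, 40, 0, 0, 0]])

```text
t: 10.8
eef_pos: [0.5428, -0.2048, 0.3149]
ee_rot: [3.14, 0.0, -1.446]
force: [1.6, -1.2, -0.0]
width: 0.0428
```

```bash
python3 - <<'E'
from h import *
s=arm.get_state();print(s['t'],s['eef_pos'],s['force'],s['width'])
a=arm.grab_frame('side')
S=cam('side')
for th in('rack_hole','peg_tip','keeper_knob','keeper_pivot','slide_rack'):print(th,[(np.round(d['xy'],1),round(d['score'],2)) for d in arm.spot_point(th,'side')[:2]])
print(proj(S,[.5435,-.2048,.154]))
b=arm.grab_frame('wrist');W=cam('wrist')
for th,z in(('keeper_knob',.23),('keeper_pivot',.16)):print(th,[(np.round(d['xy'],1),round(d['score'],2),atz(W,d['xy'],z).round(4)) for d in arm.spot_point(th,'wrist')[:1]])
cv2.imwrite('pics/s6.png',np.hstack([cv2.resize(a[70:200,285:385],None,fx=4,fy=4),cv2.resize(b,(400,300))[:].copy().repeat(1,0) if 0 else cv2.copyMakeBorder(cv2.resize(b,(400,300)),0,220,0,0,cv2.BORDER_CONSTANT)])[:,:,::-1])
E
```

```text
10.8 [ 0.54284519 -0.20480557  0.31488251] [ 1.6164284  -1.24178507 -0.02299944] 0.04278087558006239
rack_hole [(array([336.7, 124.1]), 0.84), (array([178.2, 341.4]), 0.34)]
peg_tip [(array([341.3, 122.7]), 0.63)]
keeper_knob [(array([357.2,  93.4]), 0.68)]
keeper_pivot [(array([351.4, 116.9]), 0.93)]
slide_rack [(array([329.4, 149.1]), 0.81)]
[333.44697966 123.62120771]
keeper_knob [(array([311.8,  98.7]), 0.71, array([ 0.514 , -0.2821,  0.23  ]))]
keeper_pivot [(array([298.1, 130.1]), 0.58, array([ 0.5096, -0.2582,  0.16  ]))]
```

View pics/s6.png

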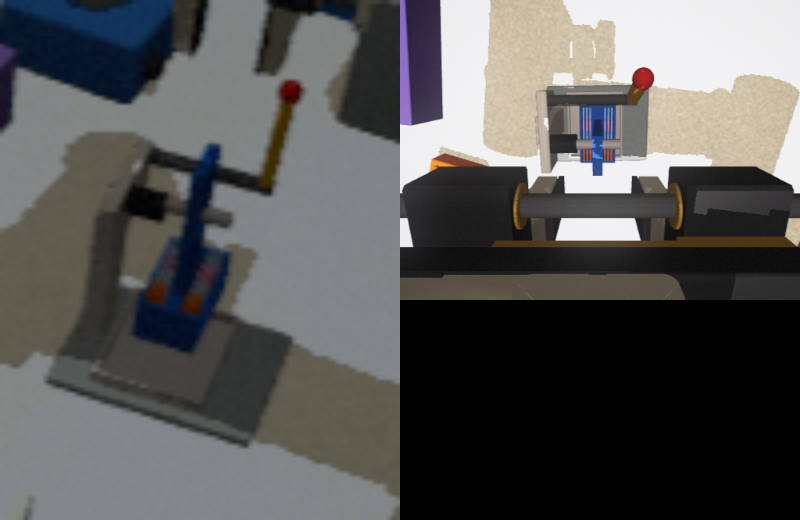

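The rack hangs freely on the peg, with its plate at about (205,200) between collar and tip, and the keeper is still up. Next I close the gripper and go to the -y side of the knob.

Emit:
move_arm(deltas=[[-11, -35, 0, 0, 0, 0], [-12, -39, 0, 0, 0, 0], [-12, -38, 0, 0, 0, 0], [0, -5, 0, 0, 0, 0], [0, 0, 0, 0, 0, 0]], claw=255)

```text
t: 11.67
eef_pos: [0.5074, -0.3238, 0.3121]
ee_rot: [3.139, 0.001, -1.449]
force: [0.1, 0.5, 0.1]
width: 0.0153
```

Emit:
move_arm(deltas=[[0, 0, -20, 0, 0, 0], [0, 0, -30, 0, 0, 0], [0, 0, -30, 0, 0, 0], [0, 0, -13, 0, 0, 0], [0, 0, 0, 0, 0, 0]])

```text
t: 12.08
eef_pos: [0.5067, -0.32, 0.2159]
ee_rot: [3.135, 0.004, -1.445]
force: [-1.2, 0.3, -0.3]
width: 0.0008
```

Emit:
move_arm(deltas=[[0, 0, 0, 0, 0, 0], [0, 0, 0, 0, 0, 0], [0, 0, 0, 0, 0, 0], [0, 0, 0, 0, 0, 0], [0, 0, 0, 0, 0, 0]])

```text
t: 12.5
eef_pos: [0.5089, -0.3218, 0.2213]
ee_rot: [-3.14, -0.001, -1.446]
force: [0.7, 0.1, 0.6]
width: 0.0003
```

Emit:
move_arm(deltas=[[-1.2, 10, 0, 0, 0, 0], [-1.2, 10, 0, 0, 0, 0], [-1.2, 10, 0, 0, 0, 0], [-1.3, 10, 0, 0, 0, 0], [-1.3, 10, 0, 0, 0, 0]])

```text
t: 12.92
eef_pos: [0.5022, -0.2706, 0.2205]
ee_rot: [-3.141, -0.0, -1.445]
force: [-0.5, -1.2, 0.3]
width: 0.0005
```

Emit:
move_arm(deltas=[[-1.3, 10, 0, 0, 0, 0], [-1.3, 10, 0, 0, 0, 0], [-1.3, 10, 0, 0, 0, 0], [-1.3, 10, 0, 0, 0, 0], [-0.5, 4, 0, 0, 0, 0]])

```text
t: 13.33
eef_pos: [0.4964, -0.2263, 0.2204]
ee_rot: [-3.141, 0.0, -1.445]
force: [-0.5, -1.5, 0.3]
width: 0.0004
```

```bash
python3 - <<'E'
from h import *
s=arm.get_state();print(s['t'],s['eef_pos'],s['force'])
a=arm.grab_frame('side')
print([(np.round(d['xy'],1),round(d['score'],2)) for d in arm.spot_point('keeper_knob','side')[:2]])
S=cam('side');P=np.array([.511,-.2598,.16]);ey=np.array([-.1247,.9922,0])
for g in(0,20,40,60,80,107):print(g,proj(S,P+.075*(np.cos(np.radians(g))*ey+[0,0,np.sin(np.radians(g))])))
cv2.imwrite('pics/s7.png',cv2.resize(a[70:200,285:385],None,fx=4,fy=4)[:,:,::-1])
E
```

```text
13.3333 [ 0.49639402 -0.2263217   0.22038674] [-0.52965305 -1.54669775  0.30466656]
[(array([348.6, 114.9]), 0.47)]
0 [344.02960089 130.64571683]
20 [345.96930023 122.90679711]
40 [348.63072628 114.07959373]
60 [351.65351433 105.38992233]
80 [354.60957885  98.07108291]
107 [357.78053051  92.06366703]
```

View pics/s7.png

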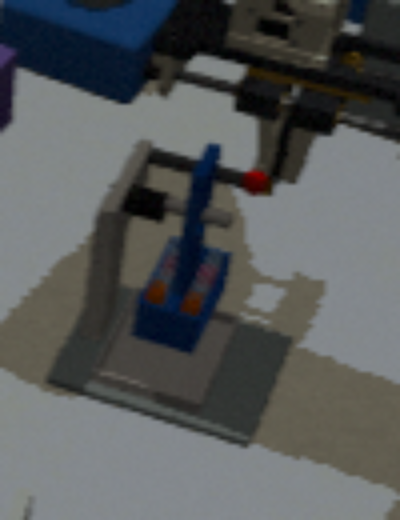

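The knob is at crop (257,181), which is about 40° as planned, and the rack hasn't moved. Next I lift, move over the knob and press it down.

Emit:
move_arm(deltas=[[0, -3, 20, 0, 0, 0], [0, 0, 22, 0, 0, 0], [-2, 18, 0, 0, 0, 0], [-2, 18, 0, 0, 0, 0], [0, 0, 0, 0, 0, 0]])

```text
t: 13.85
eef_pos: [0.4924, -0.1933, 0.2626]
ee_rot: [-3.141, 0.001, -1.445]
force: [0.0, 0.0, 1.0]
width: 0.0003
```

Emit:
move_arm(deltas=[[0, 0, -15, 0, 0, 0], [0, 0, -15, 0, 0, 0], [0, 0, -10, 0, 0, 0], [0, 0, -10, 0, 0, 0], [0, 0, -10, 0, 0, 0]])

```text
t: 14.27
eef_pos: [0.4927, -0.1951, 0.2015]
ee_rot: [3.141, -0.0, -1.446]
force: [0.8, 0.0, 0.6]
width: 0.0003
```

Emit:
move_arm(deltas=[[0, 0, -8, 0, 0, 0], [0, 0, -3, 0, 0, 0], [0, 0, 0, 0, 0, 0], [0, 0, 0, 0, 0, 0], [0, 0, 0, 0, 0, 0]])

```text
t: 14.68
eef_pos: [0.4929, -0.1949, 0.1917]
ee_rot: [-3.141, -0.0, -1.446]
force: [0.1, -0.5, 0.2]
width: 0.0006
```

```bash
python3 - <<'E'
from h import *
s=arm.get_state();print(s['t'],s['eef_pos'],s['force'])
a=arm.grab_frame('side')
print([(np.round(d['xy'],1),round(d['score'],2)) for d in arm.spot_point('keeper_knob','side')[:2]])
E
```

```text
14.6833 [ 0.49292893 -0.1948764   0.1917195 ] [ 0.07666105 -0.51773817  0.20877905]
[(array([341.6, 130.7]), 0.56)]
```

Emit:
move_arm(deltas=[[0, 0, -1.5, 0, 0, 0], [0, 0, -1.5, 0, 0, 0], [0, 0, -1, 0, 0, 0], [0, 0, 0, 0, 0, 0], [0, 0, 0, 0, 0, 0]])

```text
t: 15.2
eef_pos: [0.4927, -0.1948, 0.1874]
ee_rot: [-3.141, -0.0, -1.446]
force: [0.1, -0.3, 0.8]
width: 0.0008
```

Emit:
move_arm(deltas=[[0, 0, -1, 0, 0, 0], [0, 0, -1, 0, 0, 0], [0, 0, -1, 0, 0, 0], [0, 0, 0, 0, 0, 0], [0, 0, 0, 0, 0, 0]])

```text
t: 15.62
eef_pos: [0.4931, -0.1949, 0.1858]
ee_rot: [-3.14, -0.001, -1.445]
force: [-3.4, 2.6, 12.2]
width: 0.0004
```

At the stop (12 N). I'll retreat straight up and check.

Emit:
move_arm(deltas=[[0, 0, 10, 0, 0, 0], [0, 0, 30, 0, 0, 0], [0, 0, 40, 0, 0, 0], [-10, 30, 20, 0, 0, 0], [-10, 30, 0, 0, 0, 0]])

```text
t: 16.03
eef_pos: [0.4746, -0.1354, 0.2892]
ee_rot: [-3.135, -0.002, -1.448]
force: [1.7, 0.7, 0.8]
width: 0.0006
```

Emit:
move_arm(deltas=[[0, 30, 0, 0, 0, 0], [0, 30, 0, 0, 0, 0], [0, 0, 0, 0, 0, 0], [0, 0, 0, 0, 0, 0], [0, 0, 0, 0, 0, 0]])

```text
t: 16.45
eef_pos: [0.4725, -0.0747, 0.2844]
ee_rot: [3.142, -0.0, -1.445]
force: [-0.5, -0.8, 0.3]
width: 0.0003
```

```bash
python3 - <<'E'
from h import *
s=arm.get_state();print(s['t'],s['eef_pos'],s['force'])
a=arm.grab_frame('side')
for th in('keeper_knob','rack_hole','slide_rack'):print(th,[(np.round(d['xy'],1),round(d['score'],2)) for d in arm.spot_point(th,'side')[:2]])
cv2.imwrite('pics/s8.png',cv2.resize(a[70:200,285:385],None,fx=4,fy=4)[:,:,::-1])
E
```

```text
16.45 [ 0.47252327 -0.07471125  0.28443595] [-0.46486089 -0.82720748  0.26295977]
keeper_knob []
rack_hole [(array([337.3, 123.4]), 0.89)]
slide_rack [(array([331.8, 146.5]), 0.89)]
```

View pics/s8.png

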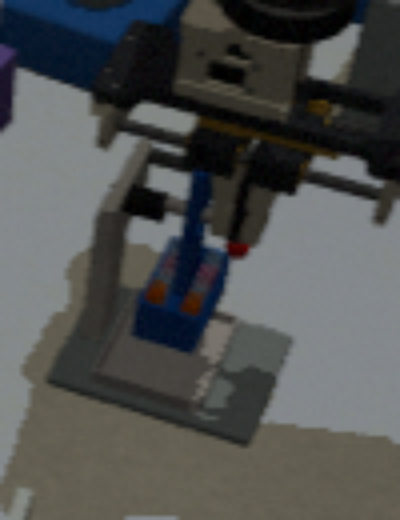

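The knob shows at crop (237,248), pixel (344,132), where the closed position was predicted, but the fingers partly hide it. I'll back off once more for a clear check.

Emit:
move_arm(deltas=[[-5, 30, 20, 0, 0, 0], [-5, 35, 20, 0, 0, 0], [-5, 35, 15, 0, 0, 0], [0, 20, 0, 0, 0, 0], [0, 0, 0, 0, 0, 0]])

```text
t: 17.07
eef_pos: [0.4581, 0.0476, 0.3402]
ee_rot: [-3.14, 0.001, -1.444]
force: [0.1, 0.9, 0.0]
width: 0.0003
```

```bash
python3 - <<'E'
from h import *
a=arm.grab_frame('side')
for th in('keeper_knob','rack_hole','slide_rack'):print(th,[(np.round(d['xy'],1),round(d['score'],2)) for d in arm.spot_point(th,'side')[:2]])
cv2.imwrite('pics/s9.png',cv2.resize(a[70:200,285:385],None,fx=4,fy=4)[:,:,::-1])
E
```

```text
keeper_knob []
rack_hole [(array([180. , 338.9]), 0.67)]
slide_rack [(array([330.3, 147.2]), 0.76)]
```

View pics/s9.png

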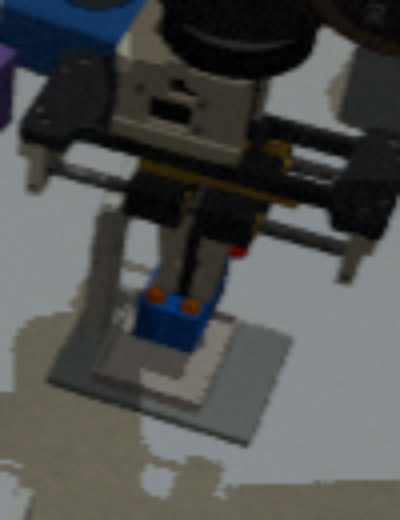

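The arm now hides the view from the side, though the knob at (238,250) and the basket haven't moved. A last numeric check with the top camera, then I hand in.

```bash
python3 - <<'E'
from h import *
a=arm.grab_frame('top').astype(int);T=cam('top')
P=np.array([.511,-.2598,.16]);e=np.array([-.1247,.9922,0])
print('expected knob',proj(T,P+.075*e),'30deg',proj(T,P+.075*(.866*e+[0,0,.5])))
r=(a[:,:,0]>a[:,:,1]+50)&(a[:,:,0]>a[:,:,2]+50);ys,xs=np.nonzero(r[190:260,330:430]);print('red',len(xs),xs.mean()+330 if len(xs) else 0,ys.mean()+190 if len(xs) else 0)
for th in('keeper_knob','rack_hole','slide_rack'):print(th,[(np.round(d['xy'],1),round(d['score'],2)) for d in arm.spot_point(th,'top')[:1]])
print('exp hole',proj(T,[.5435,-.2048,.154]));arm.job_done()
E
```

```text
expected knob [368.4585757  229.07659799] 30deg [376.03762985 228.40902737]
red 26 368.5 229.0
keeper_knob [(array([368.7, 231.1]), 0.63)]
rack_hole [(array([375.2, 211.2]), 0.76)]
slide_rack [(array([366.4, 216.6]), 0.63)]
exp hole [373.82328469 214.36503132]
the job is handed in; nothing more can be done
```

The blue rack hangs on the peg, released, and the yellow keeper is down across the peg's end. I handed the job in at about 17 s of robot time.

- **Rack:** I gripped it by the hanger plate and carried it upright. I threaded the hole about 28 mm past the peg's tip, lowered it until the peg took the weight, and let go. In the pictures after release it hung upright and did not move while I worked the keeper.
- **Keeper:** I pushed it over from the -y side, then pressed it down onto its stop until the force reached 12 N.
- **Last checks:** The top camera shows the red knob at pixel (368.5, 229.0); the predicted closed position is (368.5, 229.1). The hole was found within about 3 px (roughly 1 cm) of its expected place. The gripper is well clear.
- **Checks that were weaker:**
  - The last two side views were partly blocked by the gripper, so the detector did not find the knob there. In the last one it reported the rack hole in an impossible spot. I saw the knob and basket unmoved by eye in both pictures.
  - Early two-view estimates of the peg's height ranged from 151 to 169 mm, so I used the stated 160 mm, which matched where the peg carried the weight.
  - I did not check the bystanders separately, but no unexpected contact forces appeared.

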